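# Sweep loose nuts into the catch tray

## Task

Sweep the three loose hex nuts along the bench top with your fingertips into the open-fronted catch tray, until each lies wholly inside it. Only push them, never pick one up, and leave the scissors, collar, punch and everything else on the bench where they are.

Things in the scene. Friction and masses are not known exactly. Their poses are not given: they have to be found in the camera images.
- tray: Low three-sided aluminium catch tray fixed to the bench, dark mat inside; the bench top is its floor (no step at the mouth). Inside 220 mm wide (its x, centred) and 110 mm deep (its y); walls 4 mm thick, 22 mm high. Origin at bench height (z = 0) in the middle of the open mouth; +y points into the tray. A nut is wholly inside once its centre is 17 mm past the mouth.
- nut_a: Steel hex nut lying flat, 30 mm across flats, 35 mm across corners, 16 mm thick, 20 mm bore, about 64 g. Origin at the centre of its underside. The three nuts lie at tray y -250 to -50 mm, in two lanes near tray x -64 and +64 mm; pushed straight along tray y they pass the scissors, collar and punch, which stand between the lanes.
- nut_b: Second hex nut, identical to nut_a.
- nut_c: Third hex nut, identical to nut_a.
- scissors: Small closed steel scissors lying flat, 110 mm long (along own y, points to +y), 46 mm wide at the finger rings, 6 mm thick; origin about mid length at bench height. Loose; leave alone.
- collar: Loose round steel collar (plain tube), 32 mm diameter, 18 mm high, standing on end; origin at centre of underside. Leave alone.
- punch: Loose turned steel punch standing upright, 26 mm diameter, 55 mm high with a thinner neck; origin at centre of underside. Leave alone.
- screwdriver: Loose black-handled screwdriver lying on the bench to the robot's right of the work, roughly along world x; origin at its underside. Leave alone.
- scissors_far: A second pair of scissors like the first, loose, beyond the work on the far side. Leave alone.
- oil: Loose white oil bottle, 44 mm diameter, 110 mm high, on the far side; origin at centre of underside. Leave alone.
Mind the look-alikes: they are no part of the job. What is shaped like the nut_b but orange is not meant. What is shaped like the nut_c but turquoise is not meant.

How it is judged:
By the outcome, as a careful person would: the job done as asked, in the order asked, and still so for the second after the job is handed in, with the robot touching nothing.
It also fails if it takes over 64 s, if anything falls off the work surface, if the arm or the gripper's body presses on something with over 40 N, if the wrist force passes 120 N, or if a joint passes its speed limit or range.

## Robot

A 7-joint arm with a two-finger parallel gripper is mounted at the origin on the work surface. World frame = base frame: x ahead of the robot, y to its left, z up, the work surface at z = 0. Lengths are in m, angles in rad, forces in N, time in s.
With the tool pointing down it reaches from about 0.4 to 0.875 m from the base axis. Payload 6.5 kg.
Tool frame: the origin (TCP) lies between the finger pads; the fingertips stand 11 mm ahead of it and the grasp point (between the pads) lies 8 mm behind it; z points along the fingers, y is the line along which they close (so a half turn about z gives the same grasp; the last joint's range is limited). The gripper opens to 85 mm and grips with 20 to 120 N. Pads are 22 mm wide; open, the fingers measure 114 mm over their backs; the gripper's body (76 mm by 85 mm) begins 54 mm behind the grasp point. The pads swing forward as they close: fully open they stand 13 mm farther back than shut.
Start: joints at [1.043, 0.536, -0.004, 1.538, 0.003, 1.067, -0.071], TCP at [0.29, -0.582, 0.242] pointing down, gripper open.
Joint ranges: [-2.7, 2.7], [-0.37, 2.16], [-1.27, 1.26], [0.24, 2.4], [-1.31, 4.45], [0.19, 1.91], [-2.76, 2.76]. Speed limits (rad/s): [2.39, 2.39, 3.14, 3.14, 3.14, 3.14, 3.14].

## Interface

Orientations are given as a unit quaternion [x, y, z, w].
In Python, from station import env gives the robot as it stands.
- The arm moves only by the tool carry_out, never from a script. Its argument "plan" is a list of rows, each an object with "xyz": the shift along the tool's x, y, z in mm, a list of three; "spin": the turn about the tool's z in degrees. A call has 1 to 10 rows; each row is the pose to reach, as a shift and turn from the pose commanded when the call began, along the tool's axes at that moment; what a row does not reach only later rows make up. A row lasts 1/12 s, in which the tool goes at most 41.7 mm and 7.16 degrees, less where a joint would pass 70% of its speed; a pose out of reach is approached as far as the arm can. A call with a gripper value outside its range is refused whole. "fingers" is the finger opening in mm, from 0 to 85.4, set as the call begins (left out, the last holds). The fingers move at their own pace and stop on an object; "newtons" is the grip in N (left out, the last holds). Time passes only in rows, so rows that repeat a pose let the fingers close. It gives the time, the measured TCP pose, the force, the opening and the grip force at its end, in the units of the state.
- env.sense(): the state, without advancing time (a new reading comes with each control period).
- env.camera(name): name is "scene" or "top"; returns a dict with "img" (384x512x3 uint8, red, green, blue), "z_map" (384x512 float32, m along the optical axis (not along the pixel's ray), 0 where there is no reading), "fov_y" (degrees; the focal length in pixels is half the picture's height over the tangent of half this angle, whatever the lens; pixels are square), "cx", "cy" (the principal point, pixels), "origin" and "orientation" of the camera in the world. Camera axes: x right, y down, z forward; pixel columns grow to the right and rows downward; lengths in m; the calibration is good to about 2 mm. A picture is of the moment at which its call begins.
- env.close_job(): hands the job in; it is judged then, once.
The state is a dict: "time_s": time; "joint_positions": joint angles; "joint_velocities": joint speeds; "tau": joint torques, N m; "position": TCP position; "orientation": TCP orientation; "contact_force": force on the tool from outside, world axes, zero at the start; "wrist_torque": the same for the moment, N m; "gripper_width": finger opening in m; "grasp_force": force on a finger pad.
Only numpy, scipy, OpenCV 4.12 (cv2) and the standard library are available. Lean on these libraries where they do the work, as an engineer would, in place of code of your own. Each camera call takes 0.05 s, during which the arm holds its last target. There are 200 camera calls.

## Working session

There is one attempt and no reset: what is moved stays moved. The work goes in short steps, Python scripts to look and compute and a tool call to move; the robot and the scene stay as the last step left them, time stands still between calls to the robot, and variables do not carry over. Pictures are saved under pics/ and viewed, at most 10 in all, crops included, and the job is handed in when it is done.

Besides the shell and the picture viewer there is one more tool, called by a JSON object that holds its "method" and its "body". carry_out: Moves the arm, as the interface text tells. Its arguments: {"type":"object","properties":{"plan":{"type":"array"},"fingers":{"type":"number"},"newtons":{"type":"number"}},"required":["plan"]}

```bash
mkdir -p pics; ls
python3 - <<'E'
from station import env
import cv2,numpy as np
s=env.sense();print(s['time_s'],s['position'],s['orientation'],s['gripper_width'])
for n in("top","scene"):
    c=env.camera(n);np.savez(f'{n}.npz',**c)
    print(n,c['fov_y'],c['cx'],c['cy'],c['origin'],c['orientation'])
    cv2.imwrite(f'pics/{n}0.png',cv2.resize(c['img'][:,:,::-1],(768,576),interpolation=cv2.INTER_CUBIC))
E
```

```text
pics
0.0 [ 0.28932341 -0.58135444  0.24136978] [ 9.73454977e-01  2.28876780e-01 -2.79502838e-04 -8.65975486e-04] 0.08531359817626512
top 43.09529530345357 246.77416580949173 187.16196723015406 [ 0.40616338 -0.12037613  0.92733032] [ 0.71462496 -0.6911875   0.07525749 -0.07685913]
scene 50.640472869655795 259.182561694016 187.364381044555 [ 1.0724175  -0.36266035  0.56848504] [ 0.78409685  0.48781326 -0.19582629 -0.32997336]
```

View pics/top0.png

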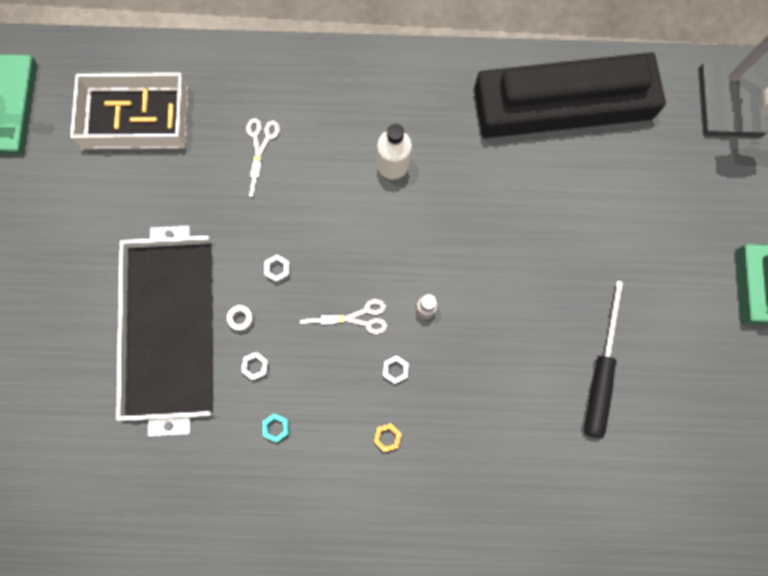

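View pics/scene0.png

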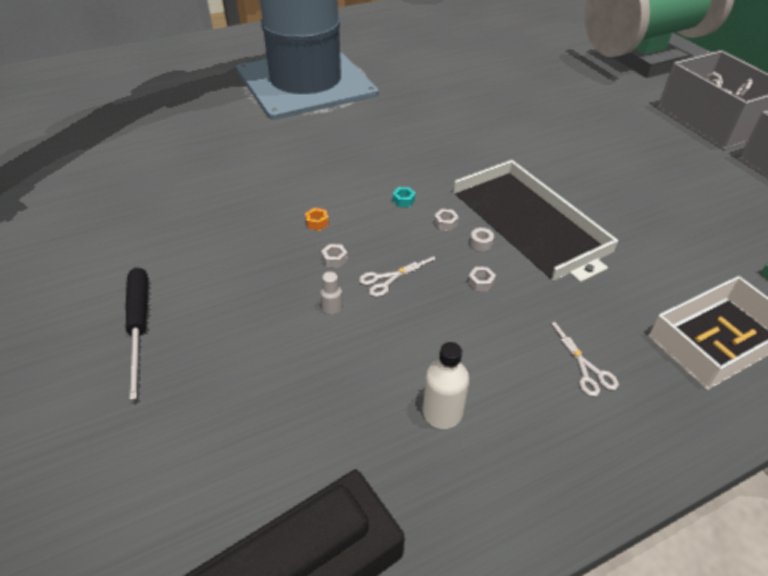

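The top view (1.5x pixels) shows grey hex nuts at (276,268), (254,366) and (396,369). The round collar is at (239,318), the scissors at (345,318) and the punch at (428,307). The turquoise nut (275,428) and the orange nut (388,437) are the look-alikes, so I exclude them by colour. The collar is excluded because it is round. The tray mouth is at column ~212, opening to the right.

```bash
cat > h.py <<'E'
import numpy as np,cv2
from scipy.spatial.transform import Rotation as R
def ray(c,u,v,z):
    f=192/np.tan(np.radians(float(c['fov_y']))/2)
    d=R.from_quat(c['orientation']).apply([(u-c['cx'])/f,(v-c['cy'])/f,1]);o=np.array(c['origin'])
    return (o+d*(z-o[2])/d[2])[:2]
def blobs(c,lo=130):
    hsv=cv2.cvtColor(np.ascontiguousarray(c['img']),cv2.COLOR_RGB2HSV)
    m=(hsv[...,2]>lo).astype(np.uint8)
    cs,_=cv2.findContours(m,cv2.RETR_EXTERNAL,cv2.CHAIN_APPROX_NONE)
    out=[]
    for k in cs:
        a=cv2.contourArea(k)
        if a<60: continue
        M=cv2.moments(k);u,v=M['m10']/M['m00'],M['m01']/M['m00']
        out.append((u,v,a,hsv[int(k[0,0,1]),int(k[0,0,0]),1],cv2.boundingRect(k)))
    return out
E
python3 - <<'E'
from h import *
c=dict(np.load('top.npz'))
for u,v,a,s,b in blobs(c): print(round(u,1),round(v,1),a,s,b,ray(c,u,v,.012).round(4))
print('tray rim corners')
for p in [(208,237),(122,241),(118,418),(210,414)]: print(p,ray(c,p[0]/1.5,p[1]/1.5,.022).round(4))
im=c['img'][140:310,70:300,::-1];cv2.imwrite('pics/crop.png',cv2.resize(im,None,fx=3.4,fy=3.4,interpolation=cv2.INTER_CUBIC))
E
```

```text
497.3 73.1 105.5 6 (494, 59, 8, 28) [ 0.8608 -0.616 ]
506.5 63.1 163.5 6 (496, 45, 16, 42) [ 0.8835 -0.6366]
252.4 189.5 184134.0 36 (0, 0, 512, 384) [ 0.6023 -0.1259]
tray rim corners
(208, 237) [0.6549 0.0955]
(122, 241) [0.6459 0.2056]
(118, 418) [0.4227 0.1868]
(210, 414) [0.4312 0.075 ]
```

View pics/crop.png

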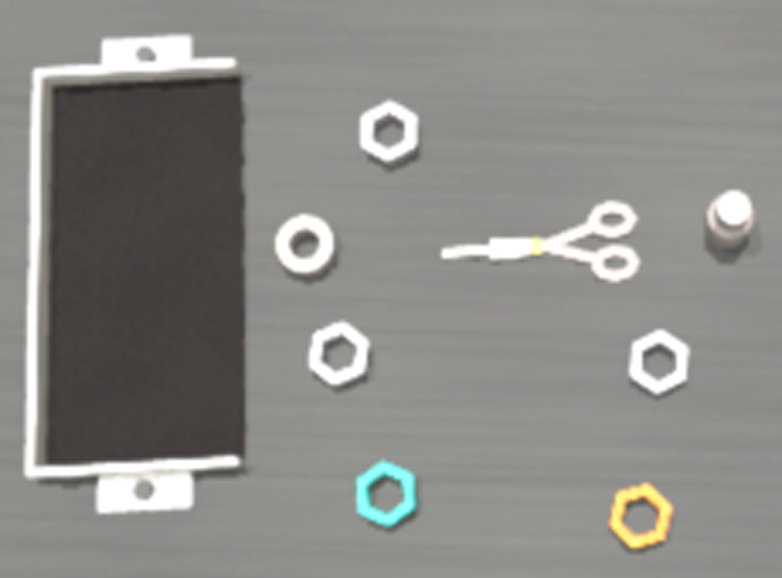

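```bash
cat >> h.py <<'E'
def tray(c):
    # dark mat region -> rect
    m=(c['img'].max(2)<75).astype(np.uint8); m[:,:70]=0;m[:,160:]=0;m[:150]=0;m[290:]=0
    k=max(cv2.findContours(m,0,2)[0],key=cv2.contourArea)
    return cv2.boxPoints(cv2.minAreaRect(k))
E
python3 - <<'E'
from h import *
from station import env
c=dict(np.load('top.npz'))
print('mat',[ray(c,*p,0).round(4).tolist() for p in tray(c)])
# tray axes from rim ends on wall centrelines
P=[ray(c,u/1.5,v/1.5,.022) for u,v in [(209,238),(122,241.5),(118.5,417.5),(210.5,414)]]
x=P[0]-P[3]+P[1]-P[2];x/=np.linalg.norm(x);y=np.array([-x[1],x[0]]);o=(P[0]+P[3])/2
print('o',o,'ang',np.degrees(np.arctan2(x[1],x[0])),np.linalg.norm(P[0]-P[3]))
np.savez('tr.npz',x=x,y=y,o=o)
for u,v,a,s,b in blobs(c,185):
  if 140<u<310 and 130<v<310:
    p=ray(c,u,v,.014);print(round(u,1),round(v,1),a,s,b,p.round(4),'tray',((p-o)@x*1e3).round(1),((p-o)@y*1e3).round(1))
q=env.sense();r=R.from_quat(q['orientation']).as_matrix();print(r.round(4),q['position'])
E
```

```text
mat [[0.6472, 0.2077], [0.6509, 0.0954], [0.4338, 0.078], [0.4302, 0.1849]]
o [0.54245213 0.08427413] ang 5.022227038151628 0.22326911616217532
258.1 291.0 243.5 81 (249, 282, 19, 19) [ 0.4115 -0.1421] tray -150.3 -214.1
182.9 284.6 234.0 71 (175, 275, 17, 20) [ 0.4185 -0.0036] tray -131.1 -76.6
263.3 245.7 225.5 4 (255, 237, 18, 19) [ 0.4949 -0.1496] tray -67.8 -228.8
169.2 243.3 227.0 1 (161, 234, 18, 19) [0.4935 0.0269] tray -53.8 -52.9
159.1 211.1 211.5 12 (151, 203, 17, 17) [0.5539 0.0501] tray 8.4 -35.0
238.8 211.2 394.0 8 (200, 199, 58, 24) [ 0.5588 -0.1013] tray 0.0 -186.2
284.7 200.9 93.5 11 (278, 196, 14, 12) [ 0.5816 -0.1883] tray 15.1 -275.0
184.0 177.9 212.5 4 (176, 169, 17, 18) [0.6202 0.0069] tray 70.7 -83.9
[[ 8.952e-01  4.456e-01 -8.000e-04]
 [ 4.456e-01 -8.952e-01  1.300e-03]
 [-1.000e-04 -1.500e-03 -1.000e+00]] [ 0.28934424 -0.58143647  0.24151569]
```

```bash
cat >> h.py <<'E'
def go(tx,ty,z):
    from station import env
    T=np.load('tr.npz');s=env.sense();r=R.from_quat(s['orientation']).as_matrix()
    w=np.append(T['o']+T['x']*tx/1e3+T['y']*ty/1e3,z)
    d=r.T@(w-s['position'])*1e3
    a=np.degrees(np.arctan2(T['y'][1],T['y'][0])-np.arctan2(r[1,0],r[0,0]))
    p=np.array(s['position'])[:2]-T['o']
    print('t',s['time_s'],'world',w.round(3),'tool shift',d.round(1),'spin',round(-a,1),'now tray',(p@T['x']*1e3).round(1),(p@T['y']*1e3).round(1),'z',round(s['position'][2],4))
E
python3 -c "
from h import *
go(-54,-108,.12)"
```

```text
t 0.1 world [ 0.498 -0.028  0.12 ] tool shift [ 433.5 -402.2  122.1] spin -68.6 now tray -310.4 -641.0 z 0.2415
```

{"method": "carry_out", "body": {"plan": [{"xyz": [15,-14,0],"spin": -3},{"xyz": [40,-37,0],"spin": -9},{"xyz": [67,-62,0],"spin": -16},{"xyz": [94,-87,0],"spin": -23},{"xyz": [121,-112,0],"spin": -30},{"xyz": [148,-137,0],"spin": -37},{"xyz": [175,-162,0],"spin": -44},{"xyz": [202,-187,0],"spin": -51},{"xyz": [225,-208,0],"spin": -57},{"xyz": [240,-222,0],"spin": -60}], "fingers": 14, "newtons": 40}}

```text
time_s: 0.93
position: [0.4065, -0.2727, 0.2422]
orientation: [0.726, 0.688, 0.0, -0.0]
contact_force: [0.8, -0.6, -0.2]
gripper_width: 0.0141
grasp_force: 0.0
```

```bash
python3 -c "
from h import *
go(-54,-108,.12)"
```

```text
t 0.9333 world [ 0.498 -0.028  0.12 ] tool shift [249.1  78.4 122.5] spin -8.1 now tray -166.7 -343.7 z 0.2422
```

{"method": "carry_out", "body": {"plan": [{"xyz": [15,5,6],"spin": -1},{"xyz": [45,14,20],"spin": -3},{"xyz": [77,24,36],"spin": -5},{"xyz": [109,34,52],"spin": -7},{"xyz": [141,44,68],"spin": -8.1},{"xyz": [173,54,84],"spin": -8.1},{"xyz": [205,64,100],"spin": -8.1},{"xyz": [232,73,114],"spin": -8.1},{"xyz": [249,78,122],"spin": -8.1},{"xyz": [249,78,122],"spin": -8.1}]}}

```text
time_s: 1.77
position: [0.499, -0.0285, 0.1182]
orientation: [0.677, 0.736, 0.0, -0.002]
contact_force: [-0.5, 0.6, 1.0]
gripper_width: 0.0141
grasp_force: 0.0
```

```bash
python3 -c "
from h import *
go(-54,-108,.015)"
```

```text
t 1.7667 world [ 0.498 -0.028  0.015] tool shift [  0.3  -0.7 103.2] spin -0.3 now tray -53.2 -108.6 z 0.1182
```

{"method": "carry_out", "body": {"plan": [{"xyz": [0,0,10],"spin": 0},{"xyz": [0,0,30],"spin": 0},{"xyz": [0,0,52],"spin": 0},{"xyz": [0,0,72],"spin": 0},{"xyz": [0,0,86],"spin": 0},{"xyz": [0,0,95],"spin": 0},{"xyz": [0,0,100],"spin": 0},{"xyz": [0,0,102],"spin": 0},{"xyz": [0,0,102],"spin": 0}]}}

```text
time_s: 2.52
position: [0.4989, -0.0332, 0.0183]
orientation: [0.679, 0.734, -0.0, 0.0]
contact_force: [-0.6, -0.6, 0.2]
gripper_width: 0.0141
grasp_force: 0.0
```

Run:
```python
from h import *
from station import env
go(-54,53,.015)
c=env.camera('scene');cv2.imwrite('pics/s1.png',cv2.resize(c['img'][60:260,150:450,::-1],None,fx=2.5,fy=2.5))
```

```text
t 2.5167 world [0.484 0.132 0.015] tool shift [166.2  -1.8   3.2] spin -0.5 now tray -53.7 -113.2 z 0.0183
```

View pics/s1.png

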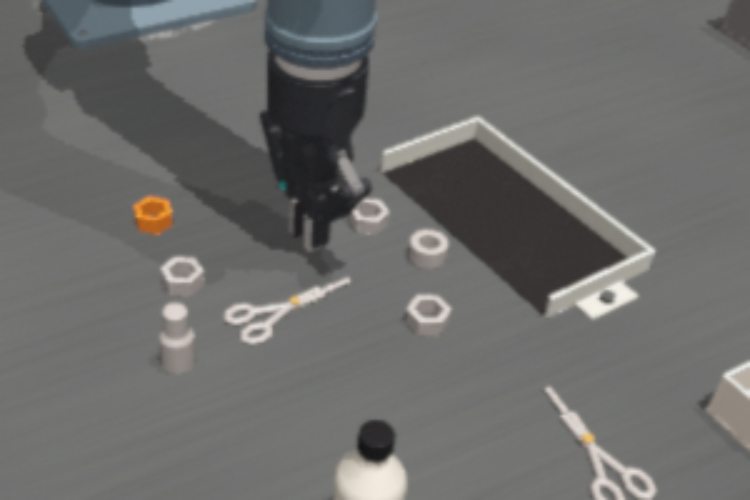

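The view shows both fingertips down at crop (305,235). They are behind nut_c (370,215) and clear of the collar (428,247) and scissors (290,305). I push.

{"method": "carry_out", "body": {"plan": [{"xyz": [4,0,2],"spin": 0},{"xyz": [12,0,2],"spin": 0},{"xyz": [20,0,2],"spin": 0},{"xyz": [28,0,2],"spin": 0},{"xyz": [37,0,2],"spin": 0},{"xyz": [47,0,2],"spin": 0},{"xyz": [57,0,2],"spin": 0},{"xyz": [67,0,2],"spin": 0},{"xyz": [77,0,2],"spin": 0},{"xyz": [85,0,2],"spin": 0}]}}

```text
time_s: 3.4
position: [0.4919, 0.0537, 0.0164]
orientation: [0.678, 0.735, 0.0, -0.0]
contact_force: [0.4, -1.4, 1.0]
gripper_width: 0.014
grasp_force: 0.8
```

```bash
cat >> h.py <<'E'
def look():
    from station import env
    T=np.load('tr.npz');c=env.camera('top')
    for u,v,a,s,b in blobs(c,185):
      if 70<u<310 and 130<v<310 and a<420:
        d=ray(c,u,v,.014)-T['o'];print(round(u),round(v),'area',a,'sat',s,'tray',(d@T['x']*1e3).round(1),(d@T['y']*1e3).round(1))
    return c
E
python3 -c "
from h import *
go(-54,53,.015);look()"
```

```text
t 3.4 world [0.484 0.132 0.015] tool shift [79.  -1.5  1.4] spin -0.4 now tray -53.0 -26.0 z 0.0164
258 291 area 243.5 sat 81 tray -150.3 -214.1
263 246 area 225.5 sat 4 tray -67.8 -228.8
162 210 area 98.0 sat 13 tray 9.6 -40.2
239 211 area 399.5 sat 7 tray 0.0 -186.3
285 201 area 95.0 sat 10 tray 15.1 -274.8
123 195 area 151.5 sat 48 tray 43.4 33.8
184 178 area 212.5 sat 4 tray 70.7 -83.9
```

{"method": "carry_out", "body": {"plan": [{"xyz": [5,0,0],"spin": 0},{"xyz": [13,0,0],"spin": 0},{"xyz": [23,0,0],"spin": 0},{"xyz": [33,0,0],"spin": 0},{"xyz": [43,0,0],"spin": 0},{"xyz": [53,0,0],"spin": 0},{"xyz": [62,0,0],"spin": 0},{"xyz": [69,0,0],"spin": 0},{"xyz": [74,0,0],"spin": 0},{"xyz": [77,0,0],"spin": 0}]}}

```text
time_s: 4.28
position: [0.4858, 0.1299, 0.0163]
orientation: [0.678, 0.735, 0.0, -0.0]
contact_force: [0.9, -0.9, 0.7]
gripper_width: 0.0137
grasp_force: 0.2
```

{"method": "carry_out", "body": {"plan": [{"xyz": [-5,0,0],"spin": 0},{"xyz": [-12,0,-8],"spin": 0},{"xyz": [-14,0,-30],"spin": 0},{"xyz": [-20,0,-55],"spin": 0},{"xyz": [-40,0,-80],"spin": 0},{"xyz": [-70,0,-95],"spin": 0},{"xyz": [-105,0,-105],"spin": 0},{"xyz": [-140,-4,-105],"spin": 0},{"xyz": [-175,-8,-105],"spin": 0},{"xyz": [-210,-12,-105],"spin": 0}]}}

```text
time_s: 5.12
position: [0.49, -0.0848, 0.1222]
orientation: [0.679, 0.734, -0.0, 0.001]
contact_force: [0.3, -0.3, -0.9]
gripper_width: 0.014
grasp_force: 0.0
```

```bash
python3 -c "
from h import *
go(-68,-283,.12);look()"
```

```text
t 5.1167 world [ 0.499 -0.204  0.12 ] tool shift [-119.2    0.3    2.3] spin -0.6 now tray -67.1 -163.8 z 0.1222
100 248 area 220.5 sat 2 tray -55.9 76.4
285 201 area 91.5 sat 11 tray 14.9 -274.8
173 202 area 295.0 sat 45 tray 25.1 -61.0
```

nut_c now lies at tray (-56, +76), which is inside. Next is nut_b.

{"method": "carry_out", "body": {"plan": [{"xyz": [-15,0,0],"spin": -0.5},{"xyz": [-45,0,0],"spin": -0.5},{"xyz": [-75,0,0],"spin": -0.5},{"xyz": [-100,0,0],"spin": -0.5},{"xyz": [-115,0,0],"spin": -0.5},{"xyz": [-120,0,10],"spin": -0.5},{"xyz": [-120,0,30],"spin": -0.5},{"xyz": [-120,0,50],"spin": -0.5},{"xyz": [-120,0,65],"spin": -0.5},{"xyz": [-120,0,70],"spin": -0.5}]}}

```text
time_s: 6.0
position: [0.498, -0.1999, 0.0489]
orientation: [0.675, 0.738, -0.001, -0.002]
contact_force: [-0.9, -0.2, -0.8]
gripper_width: 0.0139
grasp_force: 0.0
```

```bash
python3 -c "
from h import *
go(-68,-283,.016);look()"
```

```text
t 6.0 world [ 0.499 -0.204  0.016] tool shift [-3.9  1.3 32.8] spin 0.1 now tray -69.2 -279.2 z 0.0489
258 291 area 241.5 sat 81 tray -150.3 -214.1
183 285 area 234.0 sat 71 tray -131.1 -76.6
100 248 area 222.0 sat 1 tray -56.0 76.3
263 246 area 225.5 sat 4 tray -67.8 -228.8
159 211 area 211.5 sat 12 tray 8.4 -35.0
239 211 area 394.0 sat 8 tray 0.0 -186.2
289 208 area 265.0 sat 46 tray 0.2 -281.9
184 178 area 212.5 sat 4 tray 70.7 -83.9
```

{"method": "carry_out", "body": {"plan": [{"xyz": [-3,1,10],"spin": 0},{"xyz": [-3,1,21],"spin": 0},{"xyz": [-3,1,28],"spin": 0},{"xyz": [-3,1,31],"spin": 0},{"xyz": [-3,1,32],"spin": 0},{"xyz": [3,1,32],"spin": 0},{"xyz": [11,1,32],"spin": 0},{"xyz": [19,1,32],"spin": 0},{"xyz": [28,1,32],"spin": 0},{"xyz": [38,1,32],"spin": 0}]}}

```text
time_s: 6.88
position: [0.498, -0.162, 0.0196]
orientation: [0.675, 0.738, 0.0, 0.0]
contact_force: [-0.0, -0.5, 1.3]
gripper_width: 0.0142
grasp_force: 0.4
```

```bash
python3 -c "
from h import *
go(-66,10,.016)"
```

```text
t 6.8833 world [0.476 0.088 0.016] tool shift [2.514e+02 1.000e-01 3.600e+00] spin 0.1 now tray -65.9 -241.4 z 0.0196
```

{"method": "carry_out", "body": {"plan": [{"xyz": [8,0,2],"spin": 0},{"xyz": [17,0,3],"spin": 0},{"xyz": [27,0,3],"spin": 0},{"xyz": [37,0,3],"spin": 0},{"xyz": [47,0,3],"spin": 0},{"xyz": [57,0,3],"spin": 0},{"xyz": [67,0,3],"spin": 0},{"xyz": [77,0,3],"spin": 0},{"xyz": [87,0,3],"spin": 0},{"xyz": [97,0,3],"spin": 0}]}}

```text
time_s: 7.72
position: [0.4891, -0.0653, 0.0163]
orientation: [0.675, 0.738, -0.0, -0.0]
contact_force: [0.5, -0.6, 0.2]
gripper_width: 0.0133
grasp_force: 0.2
```

Run:
```python
from h import *
from station import env
go(-66,10,.016);look()
c=env.camera('scene');cv2.imwrite('pics/s2.png',cv2.resize(c['img'][60:260,150:450,::-1],None,fx=2.5,fy=2.5))
```

```text
t 7.7167 world [0.476 0.088 0.016] tool shift [154.4   0.3   0.3] spin 0.0 now tray -66.2 -144.4 z 0.0163
100 248 area 222.0 sat 1 tray -56.0 76.3
169 217 area 73.5 sat 46 tray -4.1 -52.8
159 222 area 223.5 sat 11 tray -12.9 -35.1
285 201 area 96.0 sat 10 tray 15.1 -275.0
225 204 area 70.5 sat 46 tray 15.7 -161.2
243 210 area 414.5 sat 47 tray 1.5 -195.3
198 196 area 224.0 sat 45 tray 33.6 -109.2
184 178 area 212.5 sat 4 tray 70.7 -83.9
```

View pics/s2.png

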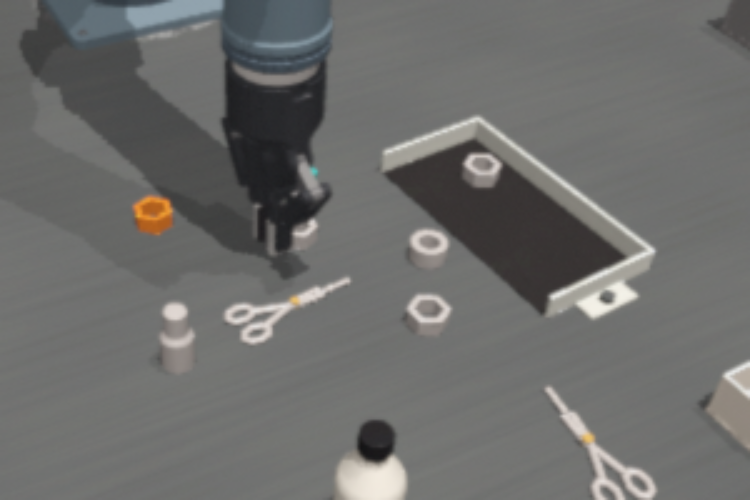

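The crop shows nut_b at (302,233), held against the fingertips and moving straight. nut_c is in the tray at (482,170), and the collar (428,247), scissors and punch haven't moved. I continue.

{"method": "carry_out", "body": {"plan": [{"xyz": [5,0,0],"spin": 0},{"xyz": [13,0,0],"spin": 0},{"xyz": [22,0,0],"spin": 0},{"xyz": [32,0,0],"spin": 0},{"xyz": [42,0,0],"spin": 0},{"xyz": [52,0,0],"spin": 0},{"xyz": [62,0,0],"spin": 0},{"xyz": [72,0,0],"spin": 0},{"xyz": [82,0,0],"spin": 0},{"xyz": [90,0,0],"spin": 0}]}}

```text
time_s: 8.65
position: [0.4811, 0.0248, 0.0163]
orientation: [0.675, 0.738, 0.0, -0.0]
contact_force: [0.9, 0.7, 0.1]
gripper_width: 0.014
grasp_force: 0.2
```

{"method": "carry_out", "body": {"plan": [{"xyz": [5,0,0],"spin": 0},{"xyz": [13,0,0],"spin": 0},{"xyz": [22,0,0],"spin": 0},{"xyz": [32,0,0],"spin": 0},{"xyz": [42,0,0],"spin": 0},{"xyz": [50,0,0],"spin": 0},{"xyz": [57,0,0],"spin": 0},{"xyz": [62,0,0],"spin": 0},{"xyz": [64,0,0],"spin": 0},{"xyz": [64,0,0],"spin": 0}]}}

```text
time_s: 9.48
position: [0.4756, 0.0876, 0.0163]
orientation: [0.675, 0.738, 0.0, -0.0]
contact_force: [0.5, 0.0, -0.3]
gripper_width: 0.0139
grasp_force: 0.0
```

{"method": "carry_out", "body": {"plan": [{"xyz": [-5,0,0],"spin": 0},{"xyz": [-12,0,-8],"spin": 0},{"xyz": [-14,0,-30],"spin": 0},{"xyz": [-16,0,-55],"spin": 0},{"xyz": [-25,5,-80],"spin": 0},{"xyz": [-45,20,-95],"spin": 0},{"xyz": [-70,45,-100],"spin": 0},{"xyz": [-95,75,-100],"spin": 0},{"xyz": [-120,105,-100],"spin": 0},{"xyz": [-140,130,-100],"spin": 0}]}}

```text
time_s: 10.32
position: [0.6192, -0.0455, 0.1174]
orientation: [0.676, 0.736, -0.0, 0.001]
contact_force: [0.8, -0.4, -0.4]
gripper_width: 0.0143
grasp_force: 0.0
```

```bash
python3 -c "
from h import *
go(71,-138,.06);look()"
```

```text
t 10.3167 world [ 0.625 -0.047  0.06 ] tool shift [-1.9  5.8 57.4] spin -0.2 now tray 65.1 -136.0 z 0.1174
100 248 area 218.0 sat 2 tray -56.0 76.4
251 217 area 93.0 sat 19 tray -11.9 -208.4
250 204 area 99.0 sat 12 tray 12.6 -207.5
285 201 area 79.5 sat 10 tray 15.3 -275.8
```

{"method": "carry_out", "body": {"plan": [{"xyz": [-1,3,10],"spin": 0},{"xyz": [-1,5,30],"spin": 0},{"xyz": [-1,5,52],"spin": 0},{"xyz": [-1,5,72],"spin": 0},{"xyz": [-1,5,86],"spin": 0},{"xyz": [-1,5,95],"spin": 0},{"xyz": [-1,5,100],"spin": 0},{"xyz": [-1,5,101],"spin": 0},{"xyz": [-1,5,101],"spin": 0}]}}

```text
time_s: 11.12
position: [0.6228, -0.0414, 0.0157]
orientation: [0.675, 0.738, 0.0, 0.0]
contact_force: [0.7, 0.0, 0.3]
gripper_width: 0.0139
grasp_force: 0.0
```

```bash
python3 -c "
from h import *
go(70,33,.016);look()"
```

```text
t 11.1167 world [0.609 0.123 0.016] tool shift [165.3   1.1  -0.3] spin 0.0 now tray 69.0 -132.3 z 0.0157
100 248 area 220.5 sat 2 tray -55.9 76.4
285 201 area 92.5 sat 12 tray 15.0 -274.9
```

{"method": "carry_out", "body": {"plan": [{"xyz": [4,1,0],"spin": 0},{"xyz": [12,1,0],"spin": 0},{"xyz": [20,1,0],"spin": 0},{"xyz": [28,1,0],"spin": 0},{"xyz": [37,1,0],"spin": 0},{"xyz": [47,1,0],"spin": 0},{"xyz": [57,1,0],"spin": 0},{"xyz": [67,1,0],"spin": 0},{"xyz": [77,1,0],"spin": 0},{"xyz": [85,1,0],"spin": 0}]}}

```text
time_s: 12.0
position: [0.6159, 0.045, 0.0153]
orientation: [0.675, 0.738, 0.0, -0.0]
contact_force: [-0.1, -1.4, 1.2]
gripper_width: 0.0142
grasp_force: 0.5
```

{"method": "carry_out", "body": {"plan": [{"xyz": [5,0,0],"spin": 0},{"xyz": [13,0,0],"spin": 0},{"xyz": [23,0,0],"spin": 0},{"xyz": [33,0,0],"spin": 0},{"xyz": [43,0,0],"spin": 0},{"xyz": [53,0,0],"spin": 0},{"xyz": [62,0,0],"spin": 0},{"xyz": [68,0,0],"spin": 0},{"xyz": [72,0,0],"spin": 0},{"xyz": [72,0,0],"spin": 0}]}}

```text
time_s: 12.83
position: [0.6095, 0.1165, 0.0152]
orientation: [0.675, 0.738, 0.0, -0.0]
contact_force: [0.7, -0.2, -0.4]
gripper_width: 0.0139
grasp_force: 0.0
```

{"method": "carry_out", "body": {"plan": [{"xyz": [-5,0,0],"spin": 0},{"xyz": [-12,0,-8],"spin": 0},{"xyz": [-14,0,-30],"spin": 0},{"xyz": [-16,0,-60],"spin": 0},{"xyz": [-25,0,-95],"spin": 0},{"xyz": [-50,0,-125],"spin": 0},{"xyz": [-85,0,-145],"spin": 0},{"xyz": [-120,0,-160],"spin": 0},{"xyz": [-160,-10,-165],"spin": 0},{"xyz": [-200,-20,-165],"spin": 0}]}}

```text
time_s: 13.67
position: [0.6084, -0.0893, 0.1832]
orientation: [0.676, 0.737, 0.001, 0.002]
contact_force: [1.1, -0.7, -0.5]
gripper_width: 0.0137
grasp_force: 0.0
```

{"method": "carry_out", "body": {"plan": [{"xyz": [-35,0,0],"spin": 0},{"xyz": [-70,0,0],"spin": 0},{"xyz": [-105,0,0],"spin": 0},{"xyz": [-140,0,0],"spin": 0},{"xyz": [-175,0,0],"spin": 0},{"xyz": [-210,0,0],"spin": 0},{"xyz": [-240,0,0],"spin": 0},{"xyz": [-255,0,0],"spin": 0},{"xyz": [-260,0,0],"spin": 0},{"xyz": [-260,0,0],"spin": 0}]}}

```text
time_s: 14.5
position: [0.6291, -0.3478, 0.1804]
orientation: [0.677, 0.736, -0.0, 0.0]
contact_force: [-0.1, 0.4, -0.4]
gripper_width: 0.0139
grasp_force: 0.0
```

```bash
python3 -c "
from h import *
c=look();cv2.imwrite('pics/end.png',cv2.resize(c['img'][:,:,::-1],(768,576)))"
```

```text
258 291 area 246.0 sat 80 tray -150.2 -213.9
183 285 area 237.0 sat 70 tray -131.1 -76.7
123 254 area 225.0 sat 1 tray -69.6 34.3
100 248 area 224.5 sat 1 tray -56.1 76.3
159 211 area 213.5 sat 12 tray 8.4 -34.9
239 211 area 415.0 sat 9 tray 0.0 -185.9
285 201 area 102.0 sat 10 tray 14.8 -274.8
114 183 area 203.0 sat 10 tray 68.1 51.7
```

View pics/end.png

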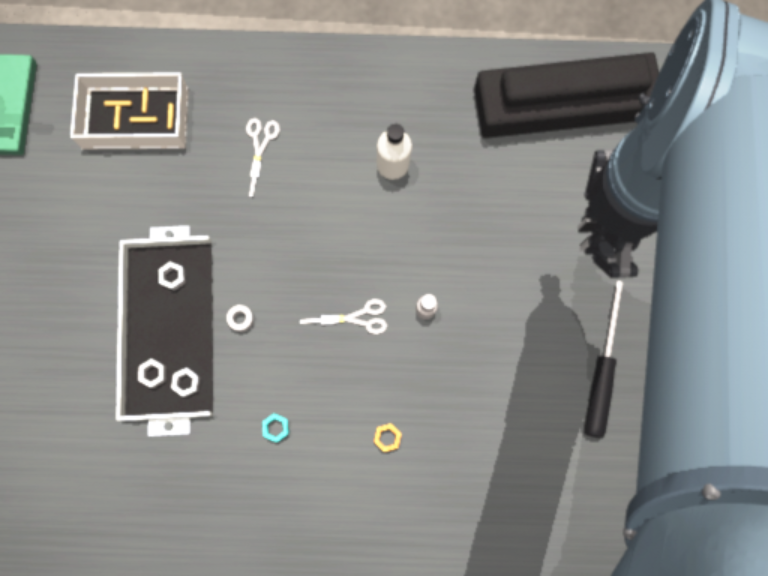

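The final view shows all three grey nuts inside the tray at (171,275), (151,373) and (184,382), which is 34–76 mm past the mouth. The collar, scissors, punch and look-alikes haven't moved, and the arm is clear of everything.

```bash
python3 -c "
from station import env
print(env.close_job())"
```

```text
the job is handed in; nothing more can be done
None
```

All three hex nuts were pushed into the catch tray, the shallowest centre 34 mm past the mouth (17 mm needed), with everything else left in place, and the job was handed in at about 14.6 s of the 64 s allowed.

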